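# Crack the release valve of a bench lift

### The arm

A 6-joint arm with a two-finger parallel gripper is mounted at the origin on a cart in front of the work surface, level with it; the furniture and walls round the work are solid. World frame = base frame: x ahead of the robot, y to its left, z up, the work surface at z = 0. Lengths are in mm, angles in rad, forces in N, time in s.
With the tool pointing down it reaches from about 300 to 850 mm from the base axis. Payload 4.2 kg.
Tool frame: the origin (TCP) lies on the centre line of the jaws, within the pads' length; the fingertips stand 25 mm ahead of it and the grasp point (between the pads) lies 6 mm ahead of it; z points along the fingers, y is the line along which they close (so a half turn about z gives the same grasp; the last joint's range is limited). The gripper opens to 91 mm and grips with 3 to 60 N. Pads are 32 mm wide; open, the fingers measure 118 mm over their backs; the gripper's body (76 mm by 178 mm) begins 60 mm behind the grasp point.
Start: joints at [1.083, 0.32, 1.565, -0, 1.257, -0.02], TCP at [259.285, 513.237, 238.976] pointing down, gripper open.
Joint ranges: [-3.11, 3.11], [-0.84, 2.01], [0.21, 2.61], [-1.34, 4.49], [0.05, 2.63], [-2.56, 2.56]. Speed limits (rad/s): [2.57, 2.57, 3.14, 3.14, 3.14, 3.14].

### API

Orientations are given as a unit quaternion [x, y, z, w].
In Python, from cell import env gives the robot as it stands.
- The arm moves only by the shell command python3 -m inch 'ROWS' [OPENING] [FORCE]. ROWS is JSON, a list of rows, each an object with "travel": the shift along the world's x, y, z in cm, a list of three; "delta_rot": the turn, a rotation vector about the world's x, y, z in rad, a list of three. In form: [{"travel": [tx, ty, tz], "delta_rot": [ax, ay, az]}, ...]. A call has 1 to 20 rows; each row shifts and turns the commanded pose from where the row before left it; what a row does not reach is not made up. A row lasts 1/10 s, in which the tool goes at most 50 mm and 8.59 degrees, less where a joint would pass 70% of its speed; a pose out of reach is approached as far as the arm can. A call with a gripper value outside its range is refused whole. OPENING is the opening, from -1 (shut) to 1 (fully open), set as the call begins (- or left out, the last holds). The fingers move at their own pace and stop on an object; FORCE is the grip in N (left out, the last holds). Time passes only in rows, so rows that do not move let the fingers close. It gives the time, the measured TCP pose, the force, the opening and the grip force at its end, in the units of the state.
- env.state(): the state, without advancing time (a new reading comes with each control period).
- env.camera(name): name is "scene" or "side" or "wrist"; returns a dict with "image" (384x512x3 uint8, blue, green, red), "depth" (384x512 float32, mm along the optical axis (not along the pixel's ray), 0 where there is no reading), "fovy" (degrees; the focal length in pixels is half the picture's height over the tangent of half this angle, whatever the lens; pixels are square), "cx", "cy" (the principal point, pixels), "k1" (the pictures are not rectified: a ray, as slopes to the right and down, at radius r is drawn at 1 + k1 r^2 times it, then the intrinsics apply), "view" (4x4, takes a point from world to camera coordinates); the wrist camera has in their place "tool_from_camera" (4x4, takes a point from camera to tool coordinates, whose origin is the TCP and whose axes are the flange's). Camera axes: x right, y up, looking along -z (the intrinsics and any distortion apply to the point x, -y, -z); pixel columns grow to the right and rows downward; lengths in mm; the calibration is good to about 2 mm. A picture is of the moment at which its call begins: read the wrist's pose just before it.
- env.finish_job(): hands the job in; it is judged then, once.
Trained networks look in a picture, given as the dict that the camera call returned (one of the last four; its "shot" number tells which), for a name from the list of things; names that differ only in an ending like _2 or _b are one class to them, and where a whole thing is asked for, a point or a joint stands for the part that bears it (a point fixed in the world has none). Each returns a list of dicts, best first, with "score" (0 to 1); they miss things now and then, are a little off and sometimes report something else, mostly with a low value. They report only what shows in the picture. A call takes as long as a camera call. They do not tell look-alikes from the thing itself.
- env.search_frame(picture, label): "position" ([x, y, z] in mm, in world coordinates, good to about 4 mm: the middle of the surface that is visible of it).
- env.masks_of(picture, label): "region" (384x512 bool, what is visible of it).
- env.mark_of(picture, label): "position" ([x, y, z] in mm, in world coordinates, good to about 4 mm: a listed point, or the origin of a listed thing).
The state is a dict: "time_s": time; "joints": joint angles; "dq": joint speeds; "joint_torque": joint torques, N m; "ee_pos": TCP position; "ee_rot": TCP orientation; "contact_force": force on the tool from outside, world axes, zero at the start; "torque": the same for the moment, N m; "grip_width": finger opening in mm; "grip_force": force on a finger pad.
Only numpy, scipy, OpenCV 4.12 (cv2) and the standard library are available. Lean on these libraries where they do the work, as an engineer would, in place of code of your own. Each camera call takes 0.05 s, during which the arm holds its last target. There are 200 camera calls.

### The job

Two small blue hydraulic lifts stand on the bench, both raised. Lower the one that carries the blue-capped vial: crack its red release valve open about an eighth of a turn counter-clockwise (seen from above), no more, and let the table sink slowly all the way down with the vial upright on it. Leave the lift with the brown vial raised, and let go of the valve.

Things in the scene. Friction and masses are not known exactly. Their poses are not given: they have to be found in the camera images.
- valve (a joint): release valve of the lift with the blue-capped vial, rad: 0 shut, growing counter-clockwise from above, stop at 2.4. Starts at 0 to 0.1, turns stiffly (0.06 N m), stays where left. Up to 0.3 the ram stays up; at 0.5 to 1.2 it sinks slowly (10 to 20 mm/s), also once the handle is let go; beyond about 1.3 it drops.
- valve_grip (a point): middle of that valve's red bar handle, on its upright turning axis, 94 mm above the bench. Bar 48 mm long (frame x), 12 wide (y), 24 high, clear of the body below (60 mm high; a collar within 15 mm of the axis reaches 70 mm). White mark on top at +x. The frame turns with the handle; shut, x points along the lift to the ram's axis, 130 mm off.
- blue_vial: white vial with a blue cap, 28 mm diameter, 52 mm high, loose; origin at the centre of its underside, z up. Stands on its lift's round table (64 mm diameter), whose top is at z = 120 mm raised, 80 mm fully down. The lift is fixed to the bench: foot 215 x 84 mm, blue body 200 x 68 mm, top at z = 60 mm.
- brown_vial: brown vial with a black cap, 27 mm diameter, 52 mm high, loose; origin at the centre of its underside, z up. It stands on the raised table (top at z = 120 mm) of the other lift, which is exactly alike, and must stay up there.
Mind the look-alikes: they are no part of the job. Leave any yellow look-alike of the brown_vial alone.

How it is judged:
By the outcome, as a careful person would: the job done as asked, in the order asked, and still so for the second after the job is handed in, with the robot touching nothing.
It also fails if it takes over 32 s, if anything falls off the work surface, if the arm or the gripper's body presses on something with over 40 N, if the wrist force passes 120 N, or if a joint passes its speed limit or range.

## Working session

There is one attempt and no reset: what is moved stays moved. The work goes in short steps, Python scripts to look and compute and a shell command to move; the robot and the scene stay as the last step left them, time stands still between calls to the robot, and variables do not carry over. Pictures are saved under pics/ and viewed, at most 10 in all, crops included, and the job is handed in when it is done.

```bash
ls; mkdir -p pics; python3 - <<'E'
from cell import env
import cv2,numpy as np
s=env.state();print(s['time_s'],s['ee_pos'],s['ee_rot'],s['grip_width'])
ims=[]
for n in ("scene","side"):
    p=env.camera(n);ims.append(p["image"])
    for l in ("valve_grip","blue_vial","brown_vial"):
        print(n,l,[(np.round(d["position"]),round(d["score"],2)) for d in env.mark_of(p,l)])
cv2.imwrite("pics/a.png",cv2.resize(np.vstack(ims),None,fx=.78,fy=.78)) 
cv2.imwrite("pics/scene.png",ims[0]);cv2.imwrite("pics/side.png",ims[1])
E
```

```text
pics
0.0 [259.07366831 512.82735675 238.11639221] [ 2.31765459e-01  9.72771295e-01 -8.57373339e-04 -2.11673799e-04] 91.12635438111772
scene valve_grip [(array([563., -52.,  93.]), 0.63)]
scene blue_vial [(array([684., -55., 118.]), 0.73)]
scene brown_vial [(array([683., 242., 120.]), 0.51), (array([692., 147.,   2.]), 0.41)]
side valve_grip [(array([552., -58.,  94.]), 0.6)]
side blue_vial [(array([680., -58., 121.]), 0.71)]
side brown_vial [(array([683., 242., 120.]), 0.78), (array([693., 144.,   3.]), 0.62)]
```

View pics/a.png

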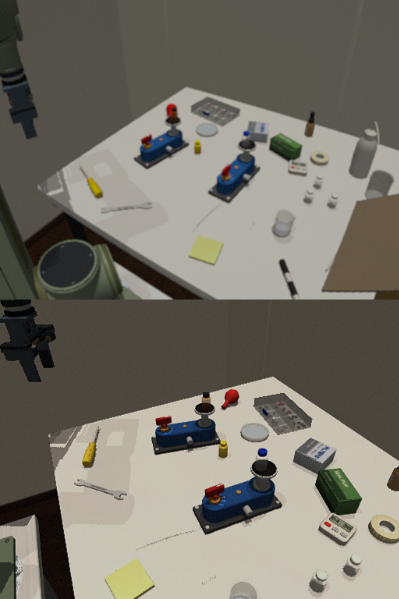

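The scene view (upper half) shows two red valves. One is on the left lift at (146,140), with the brown vial. The other is on the right lift at (238,175), with the blue cap at (246,134). There is also a red round object at (172,108) and a yellow vial at (197,146). I choose the right lift's valve and check it in a crop.

```bash
python3 - <<'E'
import cv2,numpy as np
a=cv2.imread("pics/scene.png");b=cv2.imread("pics/side.png")
c=cv2.resize(a[160:265,255:345],(390,455),interpolation=2);d=cv2.resize(b[180:300,240:370],(410,455)[:2],interpolation=2)
cv2.imwrite("pics/c.png",np.hstack([c,d]))
E
```

```text
(no output)
```

View pics/c.png

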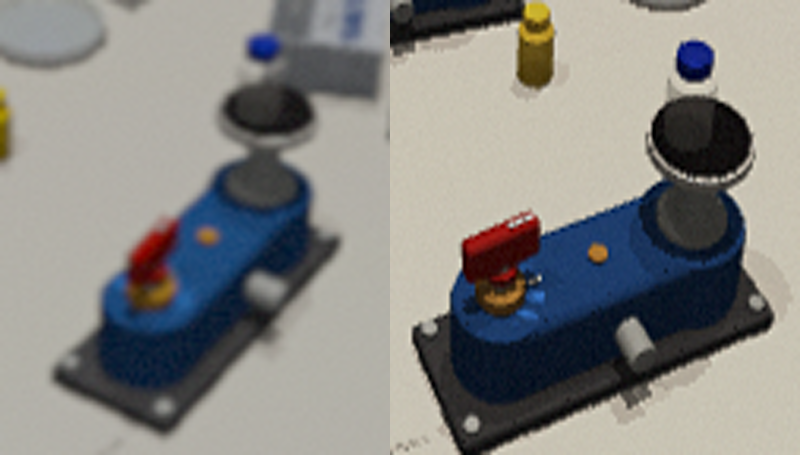

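The vial with the blue cap stands on the right lift, and that lift's red handle is nearly in line with the ram. I'll hover over it and refine with the wrist camera.

```bash
python3 -m inch '[{"travel":[1.5,-2.84,0],"delta_rot":[0,0,-0.133]},{"travel":[1.5,-2.84,0],"delta_rot":[0,0,-0.133]},{"travel":[1.5,-2.84,0],"delta_rot":[0,0,-0.133]},{"travel":[1.5,-2.84,0],"delta_rot":[0,0,-0.133]},{"travel":[1.5,-2.84,0],"delta_rot":[0,0,-0.133]},{"travel":[1.5,-2.84,0],"delta_rot":[0,0,-0.133]},{"travel":[1.5,-2.84,0],"delta_rot":[0,0,-0.133]},{"travel":[1.5,-2.84,0],"delta_rot":[0,0,-0.133]},{"travel":[1.5,-2.84,0],"delta_rot":[0,0,-0.133]},{"travel":[1.5,-2.84,0],"delta_rot":[0,0,-0.133]},{"travel":[1.5,-2.84,0],"delta_rot":[0,0,-0.133]},{"travel":[1.5,-2.84,0],"delta_rot":[0,0,-0.133]},{"travel":[1.5,-2.84,0],"delta_rot":[0,0,-0.133]},{"travel":[1.5,-2.84,0],"delta_rot":[0,0,-0.133]},{"travel":[1.5,-2.84,0],"delta_rot":[0,0,-0.133]},{"travel":[1.5,-2.84,0],"delta_rot":[0,0,-0.133]},{"travel":[1.5,-2.84,0],"delta_rot":[0,0,-0.133]},{"travel":[1.5,-2.84,0],"delta_rot":[0,0,-0.133]},{"travel":[1.5,-2.84,0],"delta_rot":[0,0,-0.133]},{"travel":[1.5,-2.84,0],"delta_rot":[0,0,-0.133]}]' 1
cat > h.py <<'E'
from cell import env
import cv2,numpy as np
from scipy.spatial.transform import Rotation as R
def world(p,s):
    """per-pixel world points of a wrist picture"""
    f=192/np.tan(np.radians(p["fovy"])/2);v,u=np.mgrid[:384,:512].astype(float)
    K=np.array([[f,0,p["cx"]],[0,f,p["cy"]],[0,0,1]])
    xy=cv2.undistortPoints(np.stack([u,v],-1).reshape(-1,1,2),K,np.array([p["k1"],0,0,0.])).reshape(384,512,2)
    z=p["depth"];c=np.stack([xy[...,0]*z,-xy[...,1]*z,-z,np.ones_like(z)],-1)
    t=c@np.array(p["tool_from_camera"]).T
    return t[...,:3]@R.from_quat(s["ee_rot"]).as_matrix().T+s["ee_pos"]
E
python3 - <<'E'
from h import *
s=env.state();p=env.camera("wrist");W=world(p,s)
Rm=R.from_quat(s["ee_rot"]).as_matrix();print(s["time_s"],s["ee_pos"],"tool y",Rm[:,1],"z",Rm[:,2],"q",np.round(s["joints"],2))
for l in("valve_grip","blue_vial"):print(l,[(np.round(d["position"],1),round(d["score"],2)) for d in env.mark_of(p,l)])
im=p["image"].astype(int)
b,g,r=im[...,0],im[...,1],im[...,2]
red=(r>1.8*g)&(r>1.8*b)&(r>60);top=(W[...,2]>98)&(W[...,2]<112)&(p["depth"]>0)
near=np.hypot(W[...,0]-557,W[...,1]+55)<45
m=top&near
q=W[m];print("top",m.sum(),np.median(q,0))
(c,sz,a)=cv2.minAreaRect(q[:,:2].astype(np.float32));print(c,sz,a)
m2=(W[...,2]>114)&(W[...,2]<125)&(np.hypot(W[...,0]-687,W[...,1]+57)<60)
if m2.sum(): q=W[m2];print("table",m2.sum(),q.mean(0),np.ptp(q,axis=0))
m3=(abs(W[...,2]-60)<4)&(np.hypot(W[...,0]-620,W[...,1]+57)<140)&(b>r)
if m3.sum(): print("body",cv2.minAreaRect(W[m3][:,:2].astype(np.float32)))
np.save("w.npy",W);cv2.imwrite("pics/w1.png",p["image"])
E
```

```text
time_s: 2.4
ee_pos: [559.8, -56.0, 239.0]
ee_rot: [1.0, 0.004, 0.0, 0.0]
contact_force: [-0.0, 0.2, -0.5]
grip_width: 91.4
grip_force: 0.0
2.4 [559.77766444 -56.04433977 239.04669183] tool y [ 8.09682371e-03 -9.99967220e-01  5.19309959e-06] z [ 2.03386096e-04 -3.54643437e-06 -9.99999979e-01] q [-0.12  0.3   1.59  0.    1.25  1.44]
valve_grip [(array([555.6, -56.2,  94. ]), 0.8)]
blue_vial [(array([680.5, -56.7, 117.9]), 0.76)]
top 552 [561.09734524 -52.10841255 106.12398772]
(559.3861694335938, -51.64793395996094) (48.45713806152344, 11.077220916748047) 0.3218253552913666
table 3366 [690.02309103 -60.87354366 119.45016246] [62.49949485 62.79607335 10.65031681]
body ((604.3699340820312, -54.16872024536133), (59.724369049072266, 140.1529083251953), 86.8211669921875)
```

View pics/w1.png

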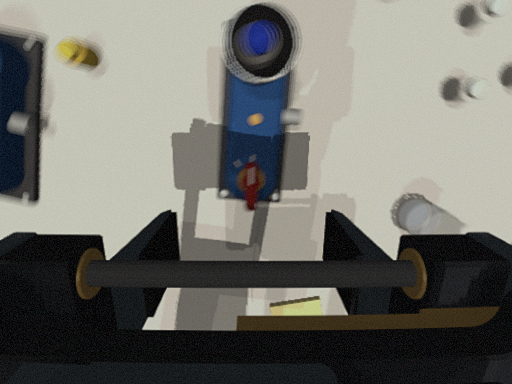

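The wrist view shows the blue cap at (260,38) on its table and the red bar at (251,187). It measures 48 x 11 mm at z 106, 131 mm from the table centre, which matches the description. The handle yaw is about 0.005 and the lift yaw about -0.06, so the valve is at about 0.065. Next I descend and grip.

```bash
python3 -m inch '[{"travel":[0,0.44,-3],"delta_rot":[0,0,0]},{"travel":[0,0,-3],"delta_rot":[0,0,0]},{"travel":[0,0,-3],"delta_rot":[0,0,0]},{"travel":[0,0,-2.5],"delta_rot":[0,0,0]},{"travel":[0,0,-1.3],"delta_rot":[0,0,0]},{"travel":[0,0,-0.8],"delta_rot":[0,0,0]},{"travel":[0,0,0],"delta_rot":[0,0,0]}]' 1 && python3 -m inch '[{"travel":[0,0,0],"delta_rot":[0,0,0]},{"travel":[0,0,0],"delta_rot":[0,0,0]},{"travel":[0,0,0],"delta_rot":[0,0,0]},{"travel":[0,0,0],"delta_rot":[0,0,0]},{"travel":[0,0,0],"delta_rot":[0,0,0]},{"travel":[0,0,0],"delta_rot":[0,0,0]},{"travel":[0,0,0],"delta_rot":[0,0,0]},{"travel":[0,0,0],"delta_rot":[0,0,0]}]' -1 25
```

```text
time_s: 3.25
ee_pos: [559.0, -49.9, 102.7]
ee_rot: [1.0, 0.007, -0.0, -0.0]
contact_force: [0.1, -0.0, -0.1]
grip_width: 91.4
grip_force: 0.0
time_s: 4.05
ee_pos: [559.3, -50.4, 102.9]
ee_rot: [1.0, 0.007, -0.0, 0.0]
contact_force: [-0.4, -0.3, 0.6]
grip_width: 30.3
grip_force: 0.0
```

```bash
python3 -m inch '[{"travel":[0,0,0],"delta_rot":[0,0,0]},{"travel":[0,0,0],"delta_rot":[0,0,0]},{"travel":[0,0,0],"delta_rot":[0,0,0]},{"travel":[0,0,0],"delta_rot":[0,0,0]},{"travel":[0,0,0],"delta_rot":[0,0,0]}]'
```

```text
time_s: 4.55
ee_pos: [559.3, -52.8, 102.9]
ee_rot: [1.0, 0.008, -0.0, 0.002]
contact_force: [-0.1, -8.2, -0.4]
grip_width: 17.9
grip_force: 25.0
```

```bash
python3 -m inch '[{"travel":[0,-0.2,0],"delta_rot":[0,0,0]},{"travel":[0,0,0],"delta_rot":[0,0,0]},{"travel":[0,0,0],"delta_rot":[0,0,0]}]'; python3 - <<'E'
from h import *
s=env.state();print(s["torque"],s["contact_force"],R.from_quat(s["ee_rot"]).as_matrix()[:,1])
p=env.camera("wrist");q=env.camera("side")
cv2.imwrite("pics/g.png",np.hstack([cv2.resize(p["image"][100:384,120:400],(400,400)),cv2.resize(q["image"][180:310,230:360],(400,400))]))
E
```

```text
time_s: 4.85
ee_pos: [559.3, -53.0, 102.9]
ee_rot: [1.0, 0.007, -0.0, 0.001]
contact_force: [0.3, -4.7, -0.7]
grip_width: 18.5
grip_force: 25.0
[-0.93284957  0.18059007  0.00940262] [ 0.33230397 -4.72447796 -0.73203439] [ 0.01421244 -0.99989804  0.00138202]
```

View pics/g.png

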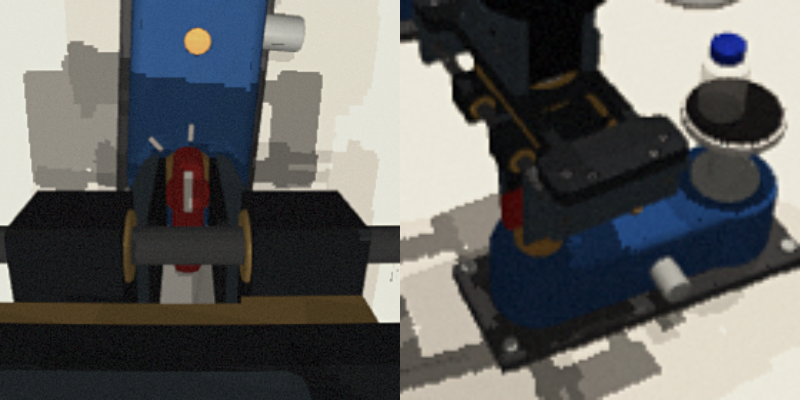

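The wrist crop shows the bar between the pads, at about (188,200), gripped over its round hub, which explains the 18 mm opening. In the side crop the vial is still upright. Now I turn about 0.7 CCW.

```bash
python3 -m inch '[{"travel":[0,0,0],"delta_rot":[0,0,0.07]},{"travel":[0,0,0],"delta_rot":[0,0,0.07]},{"travel":[0,0,0],"delta_rot":[0,0,0.07]},{"travel":[0,0,0],"delta_rot":[0,0,0.07]},{"travel":[0,0,0],"delta_rot":[0,0,0.07]},{"travel":[0,0,0],"delta_rot":[0,0,0.07]},{"travel":[0,0,0],"delta_rot":[0,0,0.07]},{"travel":[0,0,0],"delta_rot":[0,0,0.07]},{"travel":[0,0,0],"delta_rot":[0,0,0.07]},{"travel":[0,0,0],"delta_rot":[0,0,0.07]},{"travel":[0,0,0],"delta_rot":[0,0,0]},{"travel":[0,0,0],"delta_rot":[0,0,0]}]'; python3 - <<'E'
from h import *
s=env.state();print(s["torque"],s["grip_width"],R.from_quat(s["ee_rot"]).as_matrix()[:,1])
p=env.camera("wrist");q=env.camera("side")
cv2.imwrite("pics/t.png",np.hstack([cv2.resize(p["image"][100:384,120:400],(400,400)),cv2.resize(q["image"][180:310,230:360],(400,400))]))
E
```

```text
time_s: 6.15
ee_pos: [559.3, -52.8, 102.9]
ee_rot: [0.937, 0.349, -0.0, 0.001]
contact_force: [0.0, -5.5, -0.9]
grip_width: 17.9
grip_force: 25.0
[-1.08972537  0.13432037  0.03291054] 17.850506218346506 [ 0.65401161 -0.75648407  0.0008159 ]
```

View pics/t.png

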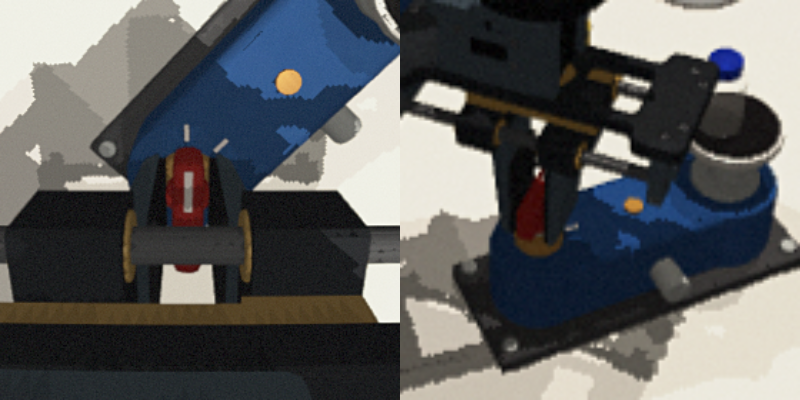

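The handle turned together with the tool by about 0.70, and the mark now points along the tool. In the side crop the table is already sinking with the vial upright. I release and back off upward.

```bash
python3 -m inch '[{"travel":[0,0,0],"delta_rot":[0,0,0]},{"travel":[0,0,0],"delta_rot":[0,0,0]},{"travel":[0,0,0],"delta_rot":[0,0,0]},{"travel":[0,0,0],"delta_rot":[0,0,0]},{"travel":[0,0,0],"delta_rot":[0,0,0]},{"travel":[0,0,1],"delta_rot":[0,0,0]},{"travel":[0,0,2],"delta_rot":[0,0,0]},{"travel":[0,0,3],"delta_rot":[0,0,0]},{"travel":[0,0,4],"delta_rot":[0,0,0]},{"travel":[0,0,4],"delta_rot":[0,0,0]},{"travel":[0,0,2],"delta_rot":[0,0,0]},{"travel":[0,0,0],"delta_rot":[0,0,0]},{"travel":[0,0,0],"delta_rot":[0,0,0]},{"travel":[0,0,0],"delta_rot":[0,0,0]},{"travel":[0,0,0],"delta_rot":[0,0,0]},{"travel":[0,0,0],"delta_rot":[0,0,0]},{"travel":[0,0,0],"delta_rot":[0,0,0]},{"travel":[0,0,0],"delta_rot":[0,0,0]},{"travel":[0,0,0],"delta_rot":[0,0,0]},{"travel":[0,0,0],"delta_rot":[0,0,0]}]' 0.2
python3 -m inch '[{"travel":[0,0,0],"delta_rot":[0,0,0]},{"travel":[0,0,0],"delta_rot":[0,0,0]},{"travel":[0,0,0],"delta_rot":[0,0,0]},{"travel":[0,0,0],"delta_rot":[0,0,0]},{"travel":[0,0,0],"delta_rot":[0,0,0]},{"travel":[0,0,0],"delta_rot":[0,0,0]},{"travel":[0,0,0],"delta_rot":[0,0,0]},{"travel":[0,0,0],"delta_rot":[0,0,0]},{"travel":[0,0,0],"delta_rot":[0,0,0]},{"travel":[0,0,0],"delta_rot":[0,0,0]},{"travel":[0,0,0],"delta_rot":[0,0,0]},{"travel":[0,0,0],"delta_rot":[0,0,0]},{"travel":[0,0,0],"delta_rot":[0,0,0]},{"travel":[0,0,0],"delta_rot":[0,0,0]},{"travel":[0,0,0],"delta_rot":[0,0,0]},{"travel":[0,0,0],"delta_rot":[0,0,0]},{"travel":[0,0,0],"delta_rot":[0,0,0]},{"travel":[0,0,0],"delta_rot":[0,0,0]},{"travel":[0,0,0],"delta_rot":[0,0,0]},{"travel":[0,0,0],"delta_rot":[0,0,0]}]'
python3 - <<'E'
from h import *
s=env.state();p=env.camera("wrist");q=env.camera("side");W=world(p,s)
for n,x in(("w",p),("s",q)):
  for l in("blue_vial","brown_vial"):print(n,l,[(np.round(d["position"],1),round(d["score"],2)) for d in env.mark_of(x,l)])
m=(W[...,2]>100)&(W[...,2]<112)&(np.hypot(W[...,0]-559,W[...,1]+52)<35)
if m.sum():print("handle",cv2.minAreaRect(W[m][:,:2].astype(np.float32)))
t=(np.hypot(W[...,0]-690,W[...,1]+61)<28)&(W[...,2]<130)&(np.hypot(W[...,0]-682,W[...,1]+57)>18)&(p["depth"]>0)
print("table z",t.sum(),np.median(W[t][:,2]) if t.sum() else 0)
cv2.imwrite("pics/f.png",np.hstack([cv2.resize(p["image"],(400,300)),cv2.resize(q["image"][100:330,160:400],(400,300))]))
E
```

```text
time_s: 8.25
ee_pos: [559.3, -52.4, 263.0]
ee_rot: [0.937, 0.349, 0.0, 0.0]
contact_force: [0.2, -0.0, 0.0]
grip_width: 54.5
grip_force: 0.0
time_s: 10.25
ee_pos: [559.3, -52.3, 263.0]
ee_rot: [0.937, 0.349, 0.0, 0.0]
contact_force: [0.5, 1.4, 0.2]
grip_width: 54.4
grip_force: 0.0
w blue_vial [(array([679.7, -52.4,  77.8]), 0.89)]
w brown_vial []
s blue_vial [(array([680.1, -57.6,  82.3]), 0.88)]
s brown_vial [(array([6.917e+02, 1.433e+02, 4.000e-01]), 0.66), (array([683.1, 243.2, 118.9]), 0.52)]
handle ((559.6893920898438, -51.53705978393555), (46.91020202636719, 10.840429306030273), 40.82272720336914)
table z 1112 80.50318306562852
```

View pics/f.png

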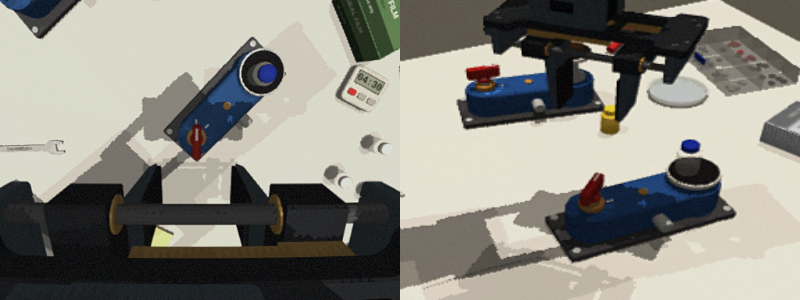

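The table is down at 80 mm with the vial upright, the handle stands at about 0.77, and the brown vial is still at 119 mm. I let it settle for a second and hand in.

```bash
python3 -m inch '[{"travel":[0,0,0],"delta_rot":[0,0,0]},{"travel":[0,0,0],"delta_rot":[0,0,0]},{"travel":[0,0,0],"delta_rot":[0,0,0]},{"travel":[0,0,0],"delta_rot":[0,0,0]},{"travel":[0,0,0],"delta_rot":[0,0,0]},{"travel":[0,0,0],"delta_rot":[0,0,0]},{"travel":[0,0,0],"delta_rot":[0,0,0]},{"travel":[0,0,0],"delta_rot":[0,0,0]},{"travel":[0,0,0],"delta_rot":[0,0,0]},{"travel":[0,0,0],"delta_rot":[0,0,0]}]' && python3 -c "from cell import env;print(env.finish_job())"
```

```text
time_s: 11.55
ee_pos: [559.3, -52.4, 263.0]
ee_rot: [0.937, 0.349, 0.0, 0.0]
contact_force: [-0.7, 0.3, 0.2]
grip_width: 54.5
grip_force: 0.0
the job is handed in; nothing more can be done
None
```

Job handed in at 11.6 s: the blue-capped vial's lift is fully down with the vial upright, its valve is open about 0.77 rad (an eighth of a turn) and let go, and the brown vial's lift is still raised.

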